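Snap the display cover onto the finished water meter and keep it pressed

ROBOT

A 6-joint arm with a two-finger parallel gripper is mounted at the origin on the work surface. World frame = base frame: x ahead of the robot, y to its left, z up, the work surface at z = 0. Lengths are in m, angles in rad, forces in N, time in s.
With the tool pointing down it reaches from about 0.325 to 0.775 m from the base axis. Payload 5.5 kg.
Tool frame: the origin (TCP) lies between the finger pads; the fingertips stand 8 mm ahead of it and the grasp point (between the pads) lies 11 mm behind it (tcp_to_tips is the distance from the TCP to the fingertips, in m); z points along the fingers, y is the direction in which the jaws open and shut (so a half turn about z gives the same grasp; the last joint's range is limited). The gripper opens to 88 mm and grips with 3 to 60 N. Pads are 20 mm wide; open, the fingers measure 115 mm over their backs; the gripper's body (75 mm by 178 mm) begins 61 mm behind the grasp point.
Start: joints at [-1.393, 0.091, 1.231, -0, 1.82, -0.057], TCP at [0.14, -0.584, 0.231] pointing down, gripper open.
Joint ranges: [-2.87, 2.87], [-0.86, 2.18], [0.17, 2.46], [-1.51, 4.65], [0.06, 2.69], [-2.65, 2.65]. Speed limits (rad/s): [2.57, 2.57, 3.01, 3.14, 3.14, 3.14].

INTERFACE

Orientations are given as a unit quaternion [w, x, y, z].
In Python, from bench import * gives the robot as it stands. Calls block until the motion is done:
- move_to(position, orientation): joint-space move of the TCP to a pose.
- move_l(position, speed=0.15, orientation=None): straight line of the TCP; orientation=None keeps the orientation; speed is the mean speed in m/s.
- movej(angles): joint-space move.
- gripper_open() and close(): open the fingers fully, or close them until they stop; the grip force is fixed at half the most.
- hold(seconds).
- inverse_kinematics(position, orientation): joint angles nearest the present ones, or None.
- state(): the state.
- get_image(name): name is "side" or "top" or "wrist"; returns a dict with "frame" (480x640x3 uint8, blue, green, red), "depth" (480x640 float32, m along the optical axis (not along the pixel's ray), 0 where there is no reading), "camera_matrix" (3x3 intrinsics, pixels), "k1" (the pictures are not rectified: a ray, as slopes to the right and down, at radius r is drawn at 1 + k1 r^2 times it, then the intrinsics apply), "view" (4x4, takes a point from world to camera coordinates). Camera axes: x right, y up, looking along -z (the intrinsics and any distortion apply to the point x, -y, -z); pixel columns grow to the right and rows downward; lengths in m; the calibration is good to about 2 mm. A picture is of the moment at which its call begins.
A pose or a line that the arm cannot do raises IKError and nothing moves.
- job_done(): hands the job in, once; it reports no verdict.
The state is a dict: "time": time; "joint_pos": joint angles; "dq": joint speeds; "joint_torque": joint torques, N m; "ee_pos": TCP position; "ee_rot": TCP orientation; "ft_force": force on the tool from outside, world axes, zero at the start; "moment": the same for the moment, N m; "finger_gap": finger opening in m.
Only numpy, scipy, OpenCV 4.12 (cv2) and the standard library are available. Lean on these libraries where they do the work, as an engineer would, in place of code of your own. Each camera call takes 0.05 s, during which the arm holds its last target.

TASK

Three water meters are clamped in the assembly rail: one already has its display cover, one has only its battery cell in its box so far, and one has its display board fitted but is still open. Pick up the loose cover from the bench, set it on the open meter with the display board and press it down, through the snap of its catches, until it sits fully home and flat on the seal. Keep pressing: finish with the fingers still holding the cover down with a steady push of about 10 N, and leave the other things on the bench where they are.

Things in the scene. Friction and masses are not known exactly. Their poses are not given: they have to be found in the camera images.
- cover: the loose display cover, right way up on the bench: a shallow blue plastic lid 90 mm long (its x) x 62 mm wide (its y) x 18 mm high, with a clear pane 64 x 44 mm in its top. Walls 2.5 mm: inside 85 x 57 mm and 15 mm deep. A clip window in the middle of each short end. The same either way round. Origin: centre of its open underside, z up. 36 to 63 g; bears a 40 N grip across the 62 mm.
- rail: the fixed assembly rail: an aluminium plate 180 x 580 x 12 mm with three equal water meters in a row along its y, 180 mm apart. Each has an open-topped blue electronics box and, beyond it along the rail's +x, a round blue housing 97 mm across, 107 mm high, over a brass pipe along y. Origin: under the plate, below the middle of the middle box; x from boxes to round housings, z up.
- well0 (a point): middle of the top of the electronics box at the rail's -y end, level with its seal, 100 mm above the bench. Box: 82.5 mm (rail x) x 54.5 mm (rail y) outside, inner floor 46 mm down; the rim is chamfered inwards by 3.5 mm over its top 6 mm. Free space beside it along y. A cover fully home is centred here, its x along the rail's x, its origin 15 mm below this point (85 mm above the bench).
- well1 (a point): the same point of the middle electronics box
- well2 (a point): the same point of the electronics box at the rail's +y end
- seal0: the rubber seal on the rim of the box at the rail's -y end, 75.5 x 47.5 mm outside, 2.5 mm wide, top 100 mm above the bench; it stops the cover's top. Origin at bench height below the box's middle.
- seal1: the same seal on the middle box
- seal2: the same seal on the box at the rail's +y end
- catch0a (a joint): catch of well0's box on its -x end (each box has one on the middle of each short end): a sprung wedge 22 mm wide that stands 4 mm out of the box. 0 = sprung out; grows as it is pushed in, to 0.0045 m at most. Lowering the cover, the catches meet it about 11.5 mm above home and are pushed in about 3 mm; the push needed rises to some 8 to 13 N about 5.5 mm above home ...
- catch0b (a joint): ... well0's catch on the +x end. From there the push needed drops to under half, and at about 2.5 mm above home both catches spring back out into the cover's clip windows (joints near 0 again), even pulling the cover down for a moment; the last 1 to 2 mm to the stop on the seal are free. Short of the snap, a cover that is let go stays high.
- catch1a (a joint): the same, middle box, -x end
- catch1b (a joint): the same, middle box, +x end
- catch2a (a joint): the same, well2's box, -x end
- catch2b (a joint): the same, well2's box, +x end
- module: the fitted display board of the meter that is to be closed: a green circuit board 66 x 40 mm with a grey LCD 38 x 24 mm, lying 34 mm above the box's inner floor, fixed in one of the three boxes (which one changes). Origin: on the inner floor (54 mm above the bench), below the centre of that box, 46 mm below its well point; axes as the rail's.
- fitted: the display board and cover already fitted in another of the three boxes: nothing to do there. Origin and axes in its box as for the module.
- cell: the battery cell, a metal cylinder 26 mm in diameter and 50 mm long, lying deep in the remaining, otherwise empty box, which is to stay open. Origin and axes in its box as for the module.
- reglid: bystander: a loose round blue register lid, 97 mm across, 10 mm high, with a hinge knuckle; origin at the middle of its underside
- driver: bystander: a screwdriver 190 mm long with a black handle, lying on the bench; x along it, towards the tip
- unut: bystander: a brass hexagon union 38 mm across, 41 mm high, standing; origin at its underside
- tape: bystander: a roll of tape lying flat, 90 mm across, 22 mm high; origin at its underside
- reader: bystander: a black hand-held meter reader 135 x 46 x 26 mm with a small screen and keys, lying on the bench; x along it
- spare_cell: bystander: a spare battery cell standing upright, 26 mm in diameter, 50 mm high; origin at its underside
- cup: bystander: an open white plastic cup, 68 mm across, 60 mm high; origin at its underside
Mind the look-alikes: they are no part of the job. What is shaped like the cover but orange or red is not meant.

How it is judged:
By the outcome, as a careful person would: the job done as asked, in the order asked, and still so for the second after the job is handed in, while the arm keeps its last pose, push and grip.
It also fails if it takes over 48 s, if anything falls off the work surface, if the arm or the gripper's body presses on something with over 40 N, if the wrist force passes 120 N, or if a joint passes its speed limit or range.

## Working session

There is one attempt and no reset: what is moved stays moved. The work goes in short steps, each a Python script; the robot and the scene stay as the last script left them, time stands still between calls to the robot, and variables do not carry over. Pictures are saved under pics/ and viewed, and the job is handed in when it is done.

```bash
ls; mkdir -p pics; python3 - <<'E'
from bench import *
import cv2,pickle,numpy as np
d={}
for n in("top","side","wrist"):
    g=get_image(n);d[n]=g;cv2.imwrite(f"pics/a_{n}.png",g["frame"]);print(n,g["camera_matrix"],g["k1"],g["view"])
pickle.dump(d,open("a.pkl","wb"));s=state();print(s)
E
```

```text
pics
top [[544.70478631   0.         320.34172941]
 [  0.         544.70478631 240.40028094]
 [  0.           0.           1.        ]] 0.042186292011965554 [[ 0.00586147 -0.99988601 -0.01391414 -0.05247869]
 [ 0.99729525  0.00482569  0.07334096 -0.48322495]
 [-0.07326545 -0.01430639  0.99720986 -1.12061807]
 [ 0.          0.          0.          1.        ]]
side [[493.97253952   0.         320.22338899]
 [  0.         493.97253952 245.84509334]
 [  0.           0.           1.        ]] -0.014038075175496711 [[-0.72968379 -0.68376784  0.0048065   0.32446478]
 [ 0.50524854 -0.53441361  0.67758837 -0.33628146]
 [-0.46074448  0.49685373  0.73542566 -0.85783237]
 [ 0.          0.          0.          1.        ]]
wrist [[403.23860646   0.         316.42260302]
 [  0.         403.23860646 237.03620348]
 [  0.           0.           1.        ]] 0.024961760545689507 [[ 0.23259565 -0.97257243 -0.00146076 -0.59939413]
 [ 0.92703333  0.22215846 -0.30208414  0.03512067]
 [ 0.29412322  0.06890929  0.95328015 -0.39221258]
 [ 0.          0.          0.          1.        ]]
{'time': 0.15, 'joint_pos': array([-1.39274820e+00,  9.17094349e-02,  1.23165076e+00, -2.23669182e-05,
        1.81979884e+00, -5.67006643e-02]), 'dq': array([-2.27228455e-04, -3.92402499e-03, -3.57742566e-03,  3.06393888e-05,
        3.28362921e-04, -2.03411972e-04]), 'joint_torque': array([ 1.02486916e-03, -4.47043812e+01, -4.06908274e+01,  6.98607112e-02,
        2.74301623e-02, -1.18069079e-04]), 'ee_pos': array([ 0.13950999, -0.58332426,  0.2297291 ]), 'ee_rot': array([-7.81090850e-04,  9.93119547e-01,  1.17102310e-01, -5.83106225e-05]), 'ft_force': array([-0.20686484, -0.81248914,  0.39979526]), 'moment': array([-0.02350603,  0.02675389, -0.01767107]), 'finger_gap': 0.08799075019374686}
```

View pics/a_top.png

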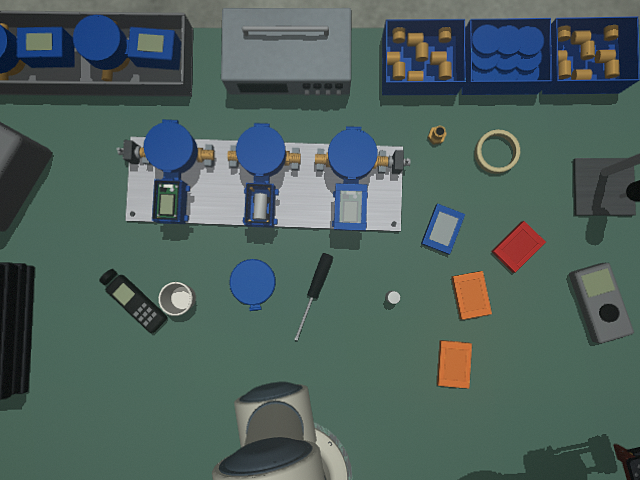

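View pics/a_side.png

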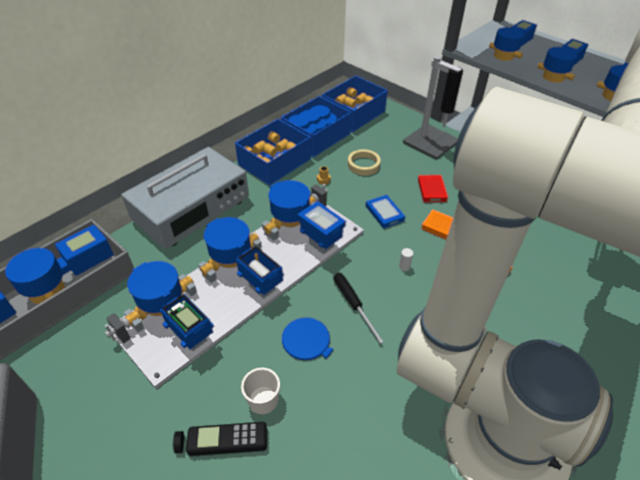

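The top view shows these candidates for the cover:
- Loose blue lid with a clear pane at (443,229). This fits the description.
- Red look-alike at (519,247).
- Orange look-alikes at (472,295) and (455,365).
- Fitted cover on a meter at (350,206).
- Round register lid at (252,282).

The open meter with the display board is at (170,203), and the one with only a cell is at (260,205). I'll check the choice in close crops and measure.

```bash
cat > h.py <<'E'
import numpy as np,cv2
def ray(g,px):
    px=np.asarray(px,float).reshape(-1,2);K=g["camera_matrix"];k=g["k1"]
    xd=np.c_[(px[:,0]-K[0,2])/K[0,0],(px[:,1]-K[1,2])/K[1,1]]
    x=cv2.undistortPoints(px.reshape(-1,1,2),K,np.array([k,0,0,0.])).reshape(-1,2)
    R=g["view"][:3,:3];t=g["view"][:3,3]
    d=np.c_[x[:,0],-x[:,1],-np.ones(len(x))]@R
    return -R.T@t,d
def plane(g,px,z):
    c,d=ray(g,px);s=(z-c[2])/d[:,2];return c+d*s[:,None]
def proj(g,P):
    P=np.asarray(P,float).reshape(-1,3);C=P@g["view"][:3,:3].T+g["view"][:3,3]
    x=np.c_[C[:,0]/-C[:,2],-C[:,1]/-C[:,2]];r=(x**2).sum(1)
    x=x*(1+g["k1"]*r)[:,None];K=g["camera_matrix"]
    return np.c_[x[:,0]*K[0,0]+K[0,2],x[:,1]*K[1,1]+K[1,2]]
def cloud(g):
    v,u=np.mgrid[:480,:640];c,d=ray(g,np.c_[u.ravel(),v.ravel()])
    return (c+d*g["depth"].ravel()[:,None]).reshape(480,640,3)
E
python3 - <<'E'
import pickle,cv2,numpy as np
from h import *
d=pickle.load(open("a.pkl","rb"));g=d["top"];f=g["frame"]
a=cv2.resize(f[160:270,400:560],None,fx=5,fy=5,interpolation=cv2.INTER_CUBIC)[:300*2,:800]
b=cv2.resize(f[110:240,110:270],None,fx=4.6,fy=4.6,interpolation=cv2.INTER_CUBIC)
cv2.imwrite("pics/b1.png",a);cv2.imwrite("pics/b2.png",b)
hsv=cv2.cvtColor(f,cv2.COLOR_BGR2HSV);m=cv2.inRange(hsv,(100,120,50),(125,255,255))
X=cloud(g)
def blob(x0,y0,x1,y1,z,zmin):
    mm=np.zeros_like(m);mm[y0:y1,x0:x1]=m[y0:y1,x0:x1]
    mm[(X[...,2]<zmin)]=0
    cs,_=cv2.findContours(mm,0,2);c=max(cs,key=cv2.contourArea)
    P=plane(g,c.reshape(-1,2),z)
    r=cv2.minAreaRect((P[:,:2]*1000).astype(np.float32));print(r,cv2.contourArea(c), "z",np.median(X[mm>0][:,2]));return r
blob(415,195,475,260,.018,.008)
blob(150,178,190,230,.1,.09);blob(245,184,276,230,.1,.09);blob(330,182,370,232,.103,.09)
# housing tops
for n,(x0,y0,x1,y1) in dict(h2=(140,118,200,176),h1=(232,120,290,178),h0=(324,122,382,182)).items():
    mm=np.zeros_like(m);mm[y0:y1,x0:x1]=m[y0:y1,x0:x1];mm[X[...,2]<.1]=0
    cs,_=cv2.findContours(mm,0,2);c=max(cs,key=cv2.contourArea);P=plane(g,c.reshape(-1,2),.107)
    print(n,cv2.minEnclosingCircle((P[:,:2]*1000).astype(np.float32)),np.median(X[mm>0][:,2]))
# plate
mm=((hsv[...,1]<40)&(hsv[...,2]>130)).astype(np.uint8)*255;mm[:130]=0;mm[240:]=0;mm[:,:110]=0;mm[:,415:]=0
mm=cv2.morphologyEx(mm,cv2.MORPH_CLOSE,np.ones((5,5)))
c=np.vstack([q for q in cv2.findContours(mm,0,2)[0] if cv2.contourArea(q)>300]);P=plane(g,c.reshape(-1,2),.012)
print("plate",cv2.minAreaRect((P[:,:2]*1000).astype(np.float32)))
E
```

```text
((509.5129699707031, -305.064697265625), (61.947784423828125, 89.9919204711914), 68.80143737792969) 1226.0 z 0.01756644815106312
((553.5048217773438, 242.23025512695312), (51.046199798583984, 89.46963500976562), 77.53881072998047) 144.5 z 0.0954058277958525
((546.3165893554688, 68.6893310546875), (51.93888854980469, 83.65764617919922), 88.40020751953125) 97.0 z 0.09642540729073668
((543.4061889648438, -108.57576751708984), (61.008819580078125, 89.91825866699219), 88.129638671875) 1373.0 z 0.10273904458178262
h2 ((661.3809204101562, 247.98150634765625), 53.06315994262695) 0.1061972318365697
h1 ((655.236328125, 67.5667495727539), 52.03291320800781) 0.10614197785156743
h0 ((648.4690551757812, -113.55915832519531), 52.12567901611328) 0.10626475548084868
plate ((605.319580078125, 69.43794250488281), (579.7064208984375, 180.5565185546875), 88.08139038085938)
```

View pics/b1.png

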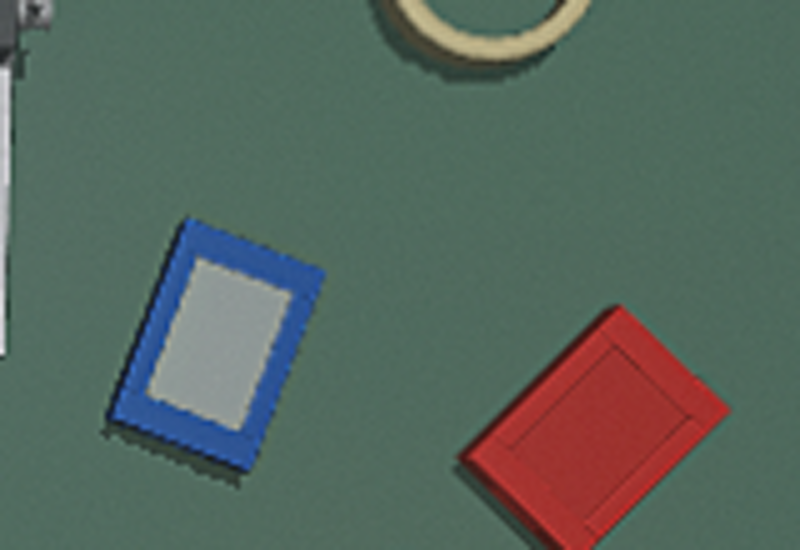

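View pics/b2.png

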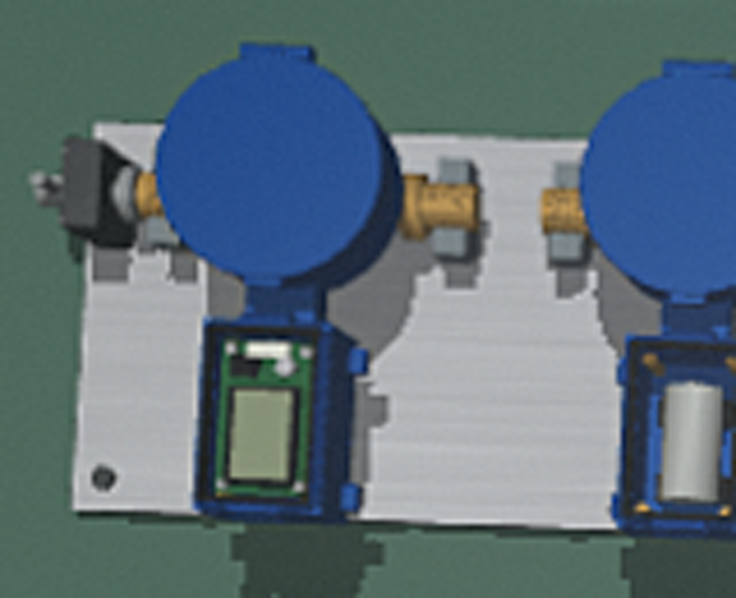

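The close crop confirms it: the loose blue cover with a clear pane is at top-view (443,229), about (0.5095, -0.305) m, with its long axis at -21°. The display board's open meter is the left one, well2. Next I'll look from the wrist above the cover.

```bash
cat >> h.py <<'E'
from scipy.spatial.transform import Rotation as Rn
def quat(a):  # tool down, jaw axis y at world angle a (deg)
    a=np.radians(a);c,s=np.cos(a),np.sin(a)
    q=Rn.from_matrix(np.array([[-s,c,0],[c,s,0],[0,0,-1]]).T.T).as_quat()
    return [q[3],q[0],q[1],q[2]]
E
python3 - <<'E'
from bench import *
import cv2,pickle
from h import *
s=state();q=s["ee_rot"];M=Rn.from_quat([q[1],q[2],q[3],q[0]]).as_matrix();print(M.round(2))
for a in (68.8,-111.2):
    Q=quat(a);print(a,Q,np.linalg.det(Rn.from_quat([Q[1],Q[2],Q[3],Q[0]]).as_matrix()),inverse_kinematics([.5095,-.305,.2],Q))
for a in (88.05,-91.95):print(a,inverse_kinematics([.5556,.2512,.2],quat(a)))
E
```

```text
[[ 0.97  0.23 -0.  ]
 [ 0.23 -0.97  0.  ]
 [ 0.   -0.   -1.  ]]
68.8 [np.float64(0.0), np.float64(0.18395135061272022), np.float64(0.9829353491495542), np.float64(0.0)] 1.0000000000000007 [-5.96696973e-01  7.01950763e-02  1.30682501e+00 -4.44089210e-16
  1.76457257e+00 -1.79748350e+00]
-111.2 [np.float64(0.0), np.float64(0.9829353491495542), np.float64(-0.18395135061272014), np.float64(0.0)] 1.0000000000000002 [-5.96696973e-01  7.01950763e-02  1.30682501e+00 -4.44089210e-16
  1.76457257e+00  1.34410916e+00]
88.05 [ 3.68829037e-01  1.13304460e-01  1.26111887e+00 -4.44089210e-16
  1.76716932e+00 -1.16793337e+00]
-91.95 [ 3.68829037e-01  1.13304460e-01  1.26111887e+00 -4.44089210e-16
  1.76716932e+00  1.97365928e+00]
```

```bash
python3 - <<'E'
from bench import *
import cv2,pickle
from h import *
move_to([.5095,-.305,.20],quat(68.8)); hold(.2)
g=get_image("wrist");s=state();pickle.dump((g,s),open("c.pkl","wb"));cv2.imwrite("pics/c.png",g["frame"])
print(s["time"],s["ee_pos"],s["ft_force"])
f=g["frame"];hsv=cv2.cvtColor(f,cv2.COLOR_BGR2HSV);m=cv2.inRange(hsv,(100,120,50),(125,255,255))
X=cloud(g);m[(X[...,2]<.012)|(X[...,2]>.03)]=0
c=max(cv2.findContours(m,0,2)[0],key=cv2.contourArea)
P=plane(g,c.reshape(-1,2),.018);print(cv2.minAreaRect((P[:,:2]*1000).astype(np.float32)),cv2.boundingRect(c))
E
```

```text
2.1 [ 0.50914732 -0.30559461  0.20002525] [ 0.52129813 -0.53822018  0.27962712]
((510.8592529296875, -305.1548156738281), (61.79800796508789, 90.59033203125), 68.71210479736328) (280, 158, 75, 104)
```

View pics/c.png

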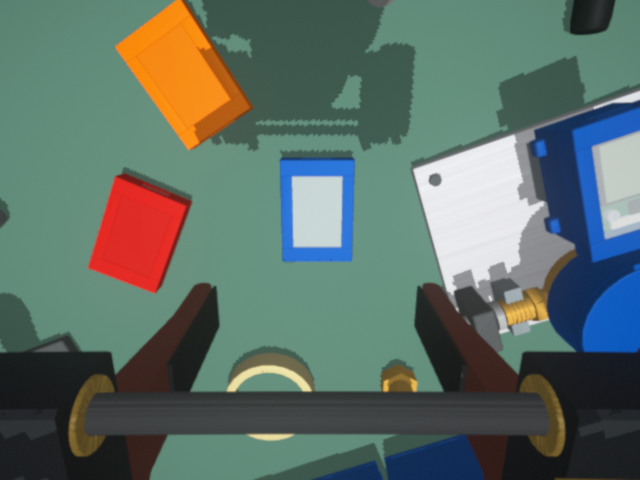

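The wrist view shows the cover at (318,210), centred between the fingers, and agrees with the top view to about 1.4 mm. I'll grasp it now.

```bash
python3 - <<'E'
from bench import *
import cv2,pickle
from h import *
q=quat(68.75);p=[.5102,-.3051]
move_l(p+[.045],.15,q);move_l(p+[.0105],.08);hold(.1);s=state();print(s["ft_force"],s["ee_pos"])
close();s=state();print(s["time"],s["finger_gap"],s["ft_force"],s["ee_pos"])
move_l(p+[.06],.1);hold(.2);s=state();print(s["time"],s["finger_gap"],s["ft_force"])
g=get_image("wrist");cv2.imwrite("pics/d.png",g["frame"]);pickle.dump((g,s),open("d.pkl","wb"))
E
```

```text
[ 0.8204672  -0.58527382 -0.11389144] [ 0.5100059  -0.30496267  0.00994092]
4.4917 0.06155875123223789 [ 0.40772111  0.05899103 -0.3419379 ] [ 0.51022305 -0.30515553  0.01056246]
5.3333 0.06188367699436821 [-0.55079962 -0.30171057 -0.77559584]
```

View pics/d.png

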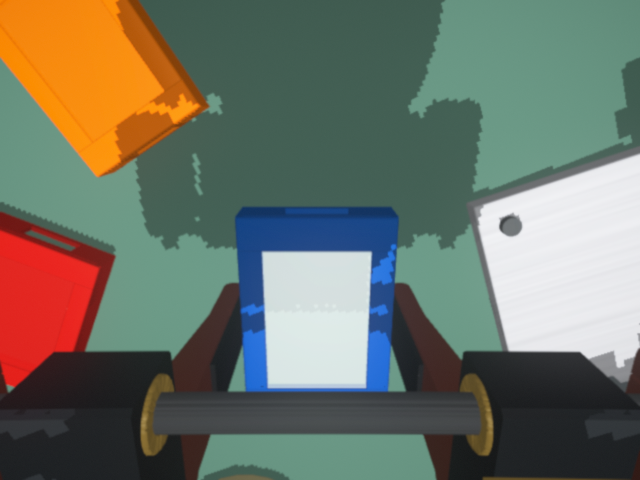

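The wrist view shows the cover held square between the fingers, with its near edge around row 215 and a gap of 61.9 mm. I'll carry it high to well2 and look from 60 mm beyond the box, so the camera sees the rim.

```bash
python3 - <<'E'
from bench import *
import cv2,pickle
from h import *
move_l([.5102,-.3051,.21],.2)
move_to([.6156,.2512,.21],quat(88.05));hold(.2)
g=get_image("wrist");s=state();pickle.dump((g,s),open("e.pkl","wb"));cv2.imwrite("pics/e.png",g["frame"])
t=get_image("top");cv2.imwrite("pics/e_top.png",t["frame"])
print(s["time"],s["ee_pos"],s["finger_gap"],s["ft_force"])
y=251.2;th=np.radians(-1.95);R=np.array([[np.cos(th),-np.sin(th)],[np.sin(th),np.cos(th)]])
f=g["frame"].copy()
for hx,hy,z,c in((.04125,.02725,.094,(0,255,255)),(.03775,.02375,.1,(0,0,255))):
    q=np.array([[-hx,-hy],[hx,-hy],[hx,hy],[-hx,hy]])@R.T+[.5556,.2512]
    cv2.polylines(f,[proj(g,np.c_[q,np.full(4,z)]).round().astype(int)],1,c,1)
cv2.imwrite("pics/e2.png",f)
E
```

```text
8.5667 [0.61586002 0.25049165 0.21009133] 0.062006998385610204 [ 0.30479311  0.14991958 -0.71180393]
```

View pics/e.png

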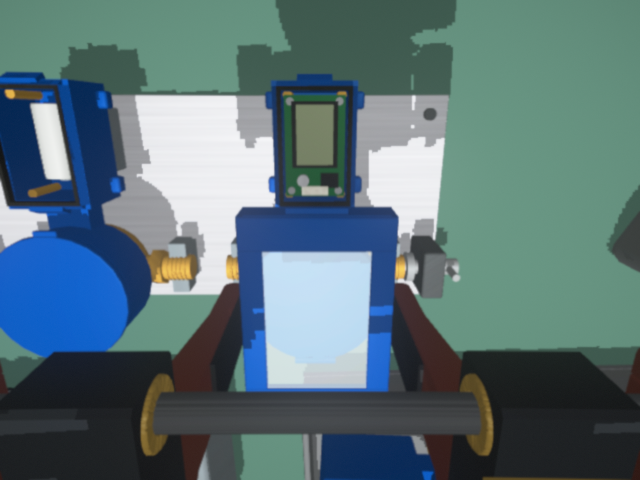

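View pics/e2.png

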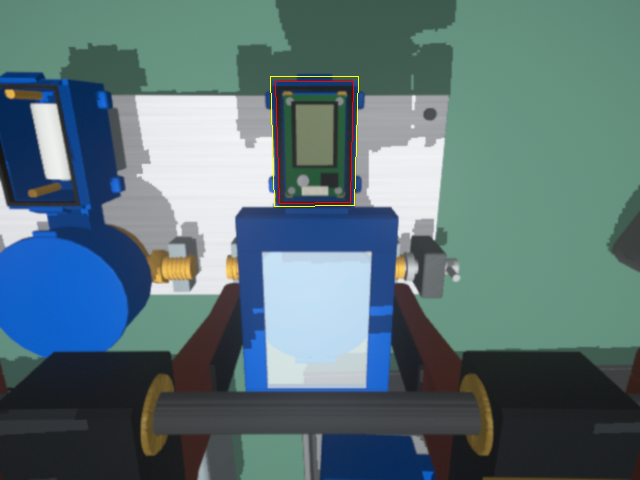

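The open box with the board is at (315,140), and the predicted rim lands on it to within a pixel or two. I'll refine it from the dark seal outline, and measure how the cover sits in the hand in the same view.

```bash
python3 - <<'E'
import cv2,pickle
from h import *
g,s=pickle.load(open("e.pkl","rb"));f=g["frame"]
hsv=cv2.cvtColor(f,cv2.COLOR_BGR2HSV)
dark=((hsv[...,2]<60)).astype(np.uint8)*255
mm=np.zeros_like(dark);mm[70:207,262:370]=dark[70:207,262:370]
c=max(cv2.findContours(mm,0,2)[0],key=cv2.contourArea);print(cv2.boundingRect(c))
P=plane(g,c.reshape(-1,2),.1);print("seal",cv2.minAreaRect((P[:,:2]*1000).astype(np.float32)))
gr=cv2.inRange(hsv,(40,120,30),(85,255,255));mm=np.zeros_like(gr);mm[70:207,262:370]=gr[70:207,262:370]
c=max(cv2.findContours(mm,0,2)[0],key=cv2.contourArea);P=plane(g,c.reshape(-1,2),.0885);print("board",cv2.minAreaRect((P[:,:2]*1000).astype(np.float32)))
v=cv2.resize(f[70:230,225:410],None,fx=3.7,fy=3.7,interpolation=cv2.INTER_CUBIC);cv2.imwrite("pics/e3.png",v)
# pane of cover in hand: rows
h=s["ee_pos"];
print(f[205:260:1,330].tolist())
for z in(.0075,):
  P=plane(g,[[318,215],[238,215],[397,215],[262,251],[371,251]],h[2]+z);d=(P-h)[:,:2];a=np.radians(88.05)
  print(np.c_[d@[-np.sin(a),np.cos(a)],d@[np.cos(a),np.sin(a)]].round(4))
E
```

```text
(276, 86, 77, 120)
seal ((557.8538818359375, 251.2824249267578), (46.84244155883789, 74.50299072265625), 88.0122299194336)
board ((558.3367309570312, 251.4017791748047), (39.76329040527344, 64.6308822631836), 88.04204559326172)
[[56, 44, 39], [76, 48, 34], [96, 54, 29], [115, 62, 28], [131, 70, 32], [133, 71, 32], [134, 72, 32], [132, 71, 32], [124, 67, 31], [113, 61, 31], [112, 61, 30], [113, 61, 29], [115, 62, 28], [123, 66, 31], [130, 69, 31], [133, 71, 31], [135, 72, 33], [134, 72, 31], [134, 72, 32], [134, 72, 33], [135, 72, 32], [135, 73, 34], [135, 73, 33], [135, 73, 34], [135, 73, 33], [135, 73, 34], [136, 73, 34], [135, 73, 33], [136, 73, 34], [136, 72, 33], [135, 72, 33], [135, 73, 33], [136, 73, 35], [135, 72, 33], [135, 72, 34], [135, 72, 34], [135, 72, 34], [135, 72, 35], [134, 72, 35], [136, 73, 36], [135, 73, 35], [135, 73, 36], [135, 72, 35], [134, 72, 34], [134, 73, 36], [136, 81, 49], [159, 120, 95], [201, 172, 149], [225, 204, 182], [229, 211, 189], [230, 212, 190], [229, 212, 190], [229, 212, 190], [229, 212, 190], [229, 212, 190]]
[[ 0.0442  0.0009]
 [ 0.0443 -0.0291]
 [ 0.0442  0.0304]
 [ 0.03   -0.0207]
 [ 0.0299  0.0213]]
```

View pics/e3.png

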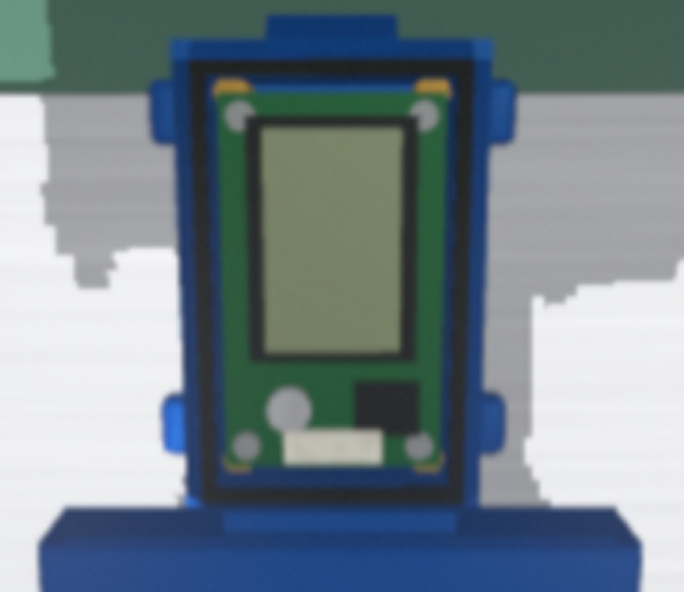

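The estimates agree: the wrist and top routes both give a TCP target near (0.5565, 0.251), within 0.5 mm. I'll lower in guarded steps.

```bash
python3 - <<'E'
from bench import *
import cv2,pickle
from h import *
p=[.5565,.2510];q=quat(88.03)
move_l(p+[.17],.15,q);move_l(p+[.122],.12);hold(.2)
s=state();print(s["time"],s["ee_pos"],s["ft_force"])
g=get_image("wrist");cv2.imwrite("pics/f.png",g["frame"])
for z in np.arange(.118,.1065,-.002):
    move_l(p+[z],.04);s=state();print(round(s["time"],2),round(z,4),s["ee_pos"].round(4),s["ft_force"].round(1),s["moment"].round(2),round(s["finger_gap"],4))
    if s["ft_force"][2]>8 or np.hypot(*s["ft_force"][:2])>8:break
g=get_image("wrist");cv2.imwrite("pics/f2.png",g["frame"]);g=get_image("side");cv2.imwrite("pics/f3.png",cv2.resize(g["frame"][250:380,100:260],None,fx=4,fy=4))
E
```

```text
9.9917 [0.55709895 0.251219   0.12337717] [-0.01609037 -0.0488672  -0.2806067 ]
10.29 0.118 [0.5563 0.2509 0.1176] [-0.2  0.3 -0.6] [ 0.06 -0.13 -0.03] 0.0621
10.54 0.116 [0.5564 0.2509 0.1157] [-0.2 -0.4  0.1] [ 0.06 -0.16 -0.02] 0.0618
10.79 0.114 [0.5564 0.251  0.1138] [ 0.  -0.4 -0.5] [ 0.08 -0.09 -0.03] 0.0618
11.04 0.112 [0.5564 0.251  0.1118] [-0.1  0.  -0.1] [-0.03 -0.14 -0.01] 0.0616
11.29 0.11 [0.5564 0.251  0.1098] [-0.4 -0.  -0.8] [ 0.02 -0.14  0.05] 0.062
11.54 0.108 [0.5564 0.251  0.1078] [ 0.4 -0.5 -0.8] [ 0.08 -0.13  0.  ] 0.0618
```

View pics/f2.png

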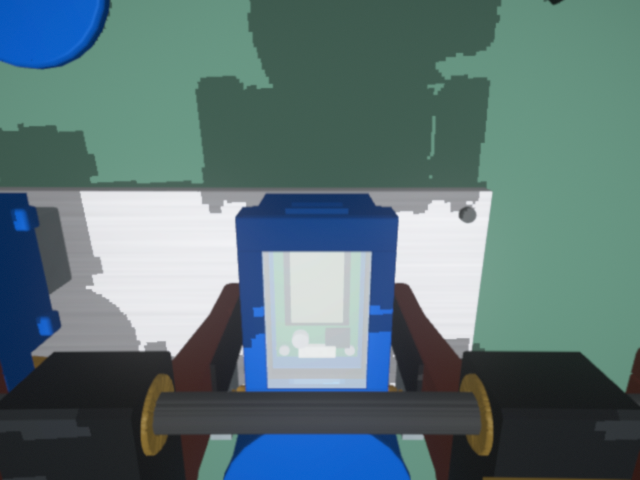

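View pics/f3.png

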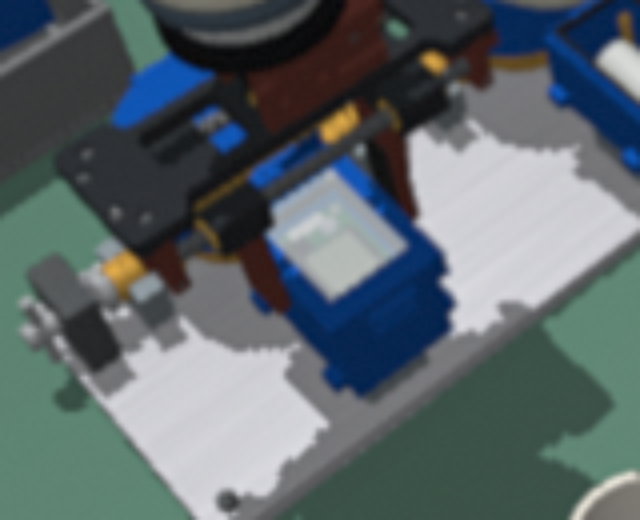

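The views show the cover over the box with the board visible through the pane, level and with no side force. I'll press on through the catches in 1 mm steps.

```bash
python3 - <<'E'
from bench import *
from h import *
p=[.5565,.2510];mx=0
for z in np.arange(.107,.0950,-.001):
    move_l(p+[z],.03);s=state();F=s["ft_force"];print(round(s["time"],2),round(z,4),s["ee_pos"].round(4),F.round(1),s["moment"].round(2),round(s["finger_gap"],4))
    if F[2]>22 or np.hypot(*F[:2])>12:print("stop");break
    if z<.0975 and F[2]>7:print("stop home");break
E
```

```text
11.89 0.107 [0.5565 0.251  0.107 ] [ 0.2  0.4 -1.2] [ 0.05 -0.1  -0.02] 0.0616
12.14 0.106 [0.5565 0.2511 0.1062] [-0.1  0.2  2.7] [0.07 0.03 0.03] 0.062
12.39 0.105 [0.5567 0.2511 0.1055] [-0.8  0.8  4.1] [ 0.07 -0.03 -0.03] 0.0618
12.64 0.104 [0.5568 0.2511 0.1047] [-0.9 -0.   4.8] [ 0.09  0.05 -0.04] 0.062
12.89 0.103 [0.5568 0.2512 0.1038] [-2.2 -0.4  5.7] [ 0.13  0.12 -0.03] 0.0617
13.14 0.102 [0.5569 0.2512 0.1031] [-0.7  0.5  6.3] [0.04 0.12 0.01] 0.062
13.39 0.101 [0.557  0.2513 0.1025] [-0.9  0.8  7.5] [0.05 0.13 0.01] 0.062
13.64 0.1 [0.5571 0.2513 0.1017] [-2.2 -0.5  8.2] [-0.    0.13  0.04] 0.0615
13.89 0.099 [0.5572 0.2513 0.101 ] [-1.3  0.1 10.3] [ 0.06  0.34 -0.02] 0.0619
14.14 0.098 [0.5566 0.251  0.0976] [  2.   -0.4 -12.8] [ 0.02 -0.49 -0.05] 0.0622
14.39 0.097 [0.5562 0.2508 0.096 ] [-1.3 -0.1  0.1] [ 0.02 -0.16 -0.03] 0.0619
14.64 0.096 [0.5564 0.2509 0.0958] [-0.7  0.3 -1.4] [ 0.05 -0.17  0.02] 0.0615
```

It snapped at 10 N peak, with the force dropping to -12.8 N for a moment as the catches pulled it down. Next I'll find the stop and build to about 10 N.

```bash
python3 - <<'E'
from bench import *
from h import *
p=[.5565,.2510];z=.0955
def avg(n=8):
    L=[]
    for _ in range(n): hold(.04);s=state();L.append(np.r_[s["ft_force"],s["ee_pos"]])
    return np.mean(L,0)
while z>.088:
    z-=.0005;move_l(p+[z],.03);a=avg(4);print(round(state()["time"],2),round(z,4),a.round(4))
    if a[2]>9:break
for _ in range(3):
    a=avg(10);print("hold",z,a.round(4))
    if abs(a[2]-10)<.6:break
    z-=(10-a[2])*.0002;move_l(p+[z],.02)
hold(.5);print(state()["time"],avg(12).round(4),state()["finger_gap"],state()["moment"])
E
```

```text
15.06 0.095 [-1.8193 -1.0721  4.5117  0.5565  0.251   0.0956]
15.47 0.0945 [-3.5488 -1.673   7.4833  0.5565  0.251   0.0956]
15.89 0.094 [-4.1881 -2.0279  8.8388  0.5565  0.251   0.0955]
16.31 0.0935 [-5.3223 -1.7729 10.6979  0.5565  0.251   0.0955]
hold 0.0935 [-5.0935 -2.1136 10.9318  0.5565  0.251   0.0955]
hold 0.09368635324902683 [-4.9042 -2.0282 10.1937  0.5565  0.251   0.0955]
17.8917 [-4.6377 -2.2075 10.3038  0.5565  0.251   0.0955] 0.061883360803951716 [-0.34800307  0.79501083 -0.05093714]
```

It sits on a hard stop at the predicted home height, TCP 95.5 mm, with about 10.3 N. I'll ease the small side load, then check height and flatness against the fitted cover.

```bash
python3 - <<'E'
from bench import *
import cv2,pickle
from h import *
def avg(n=10):
    L=[]
    for _ in range(n): hold(.04);s=state();L.append(np.r_[s["ft_force"],s["moment"],s["ee_pos"]])
    return np.mean(L,0)
x,y,z=.5565,.2510,.09369
for _ in range(3):
    x-=.0003;y-=.00015;move_l([x,y,z],.02);a=avg(6);print(x,y,a.round(3))
    if abs(a[0])<2.5:break
for _ in range(3):
    if abs(a[2]-10)<.5:break
    z-=(10-a[2])*.0002;move_l([x,y,z],.02);a=avg();print("z",z,a.round(3))
s=state();print(s["time"],s["finger_gap"],s["ee_rot"],quat(88.03))
for n in("wrist","side","top"):
    g=get_image(n);pickle.dump(g,open(f"z_{n}.pkl","wb"));cv2.imwrite(f"pics/z_{n}.png",g["frame"])
X=cloud(pickle.load(open("z_wrist.pkl","rb")))
hsv=cv2.cvtColor(cv2.imread("pics/z_wrist.png"),cv2.COLOR_BGR2HSV);m=cv2.inRange(hsv,(100,120,50),(125,255,255))
for x0,x1,y0,y1 in((240,258,222,280),(376,392,222,280),(265,370,222,247),(252,262,300,380),(375,385,300,380)):
    P=X[y0:y1,x0:x1][m[y0:y1,x0:x1]>0];print(len(P),np.median(P,0).round(4))
g=cv2.imread("pics/z_side.png");cv2.imwrite("pics/z_s.png",cv2.resize(g[180:380,100:360],None,fx=3,fy=3,interpolation=cv2.INTER_CUBIC))
E
```

```text
0.5562 0.25085 [-3.089 -1.404  9.806 -0.286  0.615 -0.018  0.557  0.251  0.096]
0.5559000000000001 0.25070000000000003 [-2.412 -0.211  8.788 -0.204  0.432 -0.028  0.557  0.251  0.096]
z 0.09344761234464094 [-2.619 -1.182  9.905 -0.261  0.514 -0.01   0.557  0.251  0.096]
20.0583 0.062231214220154187 [1.27826278e-03 1.71705419e-02 9.99851620e-01 5.26753859e-04] [np.float64(0.0), np.float64(0.01719064632770472), np.float64(0.9998522299214199), np.float64(0.0)]
1044 [0.5255 0.2263 0.103 ]
928 [0.5272 0.2782 0.103 ]
2625 [0.5197 0.2529 0.103 ]
800 [0.5643 0.2263 0.103 ]
800 [0.5661 0.2771 0.103 ]
```

View pics/z_wrist.png

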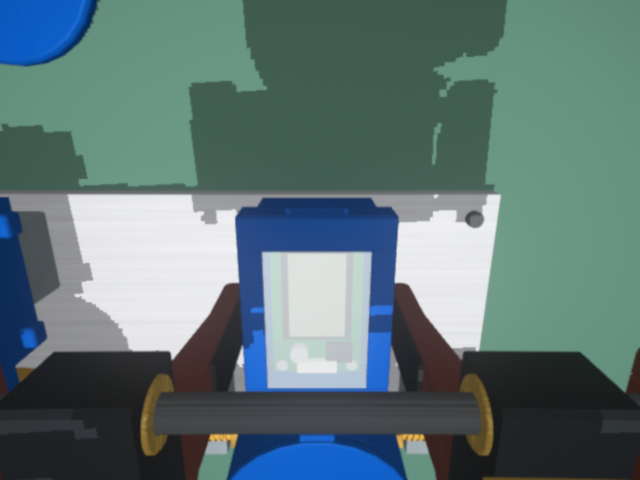

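View pics/z_s.png

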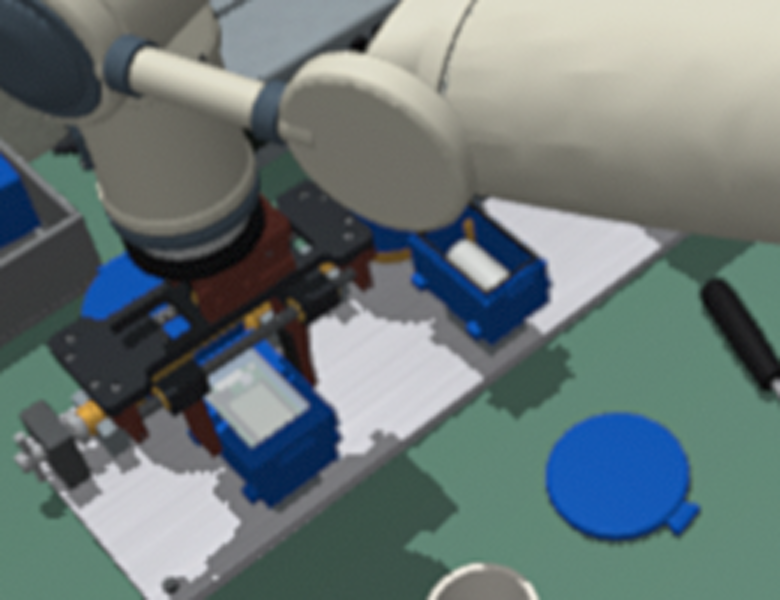

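The cover's top reads 103.0 mm at every patch around the pane, which is exactly home and flat. The push is 9.9 N. Handing in after one last steadiness check.

```bash
python3 - <<'E'
from bench import *
import numpy as np
L=[]
for _ in range(15): hold(.04);L.append(state()["ft_force"])
print(state()["time"],np.mean(L,0),np.std(L,0));job_done()
E
```

```text
20.8333 [-2.66830564 -0.90385571  9.79744033] [0.41205355 0.46853612 0.37504358]
the job is handed in; nothing more can be done
```

I picked up the loose blue cover and pressed it onto the open meter with the display board (well2). It went through its snap and onto the seal. I handed the job in at 20.8 s with the fingers still gripping the cover and pushing it down with 9.8 N.

- **Snap:** the push rose to about 10 N, then the force reversed briefly to -12.8 N as the catches sprang out. I judged the catches from this force trace; I could not see them in the images.
- **Seating:** the arm stopped hard at the predicted home height. The cover's top read 103.0 mm at all five patches I checked, so it is fully down and flat.
- **Push:** steady to about 0.4 N over the last 0.6 s. A side force of about 2.8 N remains; I reduced it from about 5 N but did not remove it.
- **Position estimates:** the wrist and top cameras differed by 1.4 mm on the loose cover and about 2.3 mm on the box. Measured relative to the held cover, they agreed within 0.5 mm.
- **Other things on the bench:** nothing else was touched that I know of. I did not compare every item's position before and after.

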